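Put the four shoe brushes back in the grooming box

TASK

The brushing is done: pick out the four brushes from among the shoe-care things on the stool and put them away in the open grooming box, each lying flat in the recess shaped for it - the long brush in the wide long one, the compact block brush in the short one, the round brush in the round one, the slim welt brush (on its side) in the narrow one. The polish tin and the plastic applicator are still in use, so leave them where they are.

Things in the scene. Friction and masses are not known exactly. Their poses are not given: they have to be found in the camera images.
- long_brush: Long polishing brush, the largest: dark hair below, mid-brown wooden back with rounded ends. 155 (x) x 46 (y) x 48 mm high, standing on its bristles; bristles to 22 mm height, above them the wood, 46 mm wide at 22-34 mm, 44 mm at 39-46 mm. 0.14 kg. Origin: centre of the underside (bristle tips); x lengthwise, z up. Same either way round.
- block_brush: Compact stiff-bristle brush, rectangular: straw-coloured bristles below, light wooden block above. 88 (x) x 40 (y) x 42 mm high, standing on its bristles; bristles to 19 mm height, above them the wood, 40 mm wide to 31 mm, 36 mm wide to the top. 0.09 kg. Origin: centre of the underside; x lengthwise, z up. Same either way round.
- round_brush: Round brush with a turned wooden knob on top, standing on its dark bristles. 56 mm across, 54 mm high; bristles to 18 mm height, a wooden disc 56 mm across at 18-26 mm, a narrow neck, the knob 30 mm across at 37-50 mm. 0.11 kg. Origin: centre of the underside; z up; no lengthwise direction.
- welt_brush: Slim welt brush like a big toothbrush, lying on its side: light wooden handle bar 160 mm long (x), 14 wide, 22 high, its centre line at y = -7 mm; dark bristles stick out 14 mm sideways to +y at x = 24 to 74 mm. Overall 160 x 28 x 22 mm. 0.05 kg. Origin: centre of the underside of this outline; x lengthwise to the bristle end, z up. Fits its recess either way round.
- long_bay: Recess for the long brush: wide and long, 171 (x) x 62 (y) mm, 10 mm deep, dark felt floor, in a fixed beech insert 187 (x) x 83 (y) x 20 mm. Four such inserts lie side by side along y, in any order, 84 mm apart, in the open blue box; insert tops 54 mm above the stool top, box rim 56. Origin: centre of the insert's underside, 34 mm above the stool top (recess floor +10, insert top +20). x lengthwise, z up.
- short_bay: Recess for the block brush: short, 104 (x) x 56 (y) mm, 10 mm deep, dark felt floor, in a fixed beech insert 187 (x) x 83 (y) x 20 mm. Four such inserts lie side by side along y, in any order, 84 mm apart, in the open blue box; insert tops 54 mm above the stool top, box rim 56. Origin: centre of the insert's underside, 34 mm above the stool top (recess floor +10, insert top +20). x lengthwise, z up.
- round_bay: Recess for the round brush: round, 72 mm across, 10 mm deep, dark felt floor, in a fixed beech insert 187 (x) x 83 (y) x 20 mm. Four such inserts lie side by side along y, in any order, 84 mm apart, in the open blue box; insert tops 54 mm above the stool top, box rim 56. Origin: centre of the insert's underside, 34 mm above the stool top (recess floor +10, insert top +20). x lengthwise, z up.
- slim_bay: Recess for the welt brush: narrow and long, 176 (x) x 44 (y) mm, 10 mm deep, dark felt floor, in a fixed beech insert 187 (x) x 83 (y) x 20 mm. Four such inserts lie side by side along y, in any order, 84 mm apart, in the open blue box; insert tops 54 mm above the stool top, box rim 56. Origin: centre of the insert's underside, 34 mm above the stool top (recess floor +10, insert top +20). x lengthwise, z up.
- polish_tin: Flat round bright metal polish tin, 68 mm across, 23 mm high, a small brass twist key on its side, standing loose among the brushes. Not a brush: stays where it is. Origin: centre of the underside; z up.
- applicator: Hard plastic polish applicator without bristles: domed black oval grip with three ridges on a pale grey oval base, 96 (x) x 50 (y) x 41 mm high, standing loose among the brushes. Not a brush: stays where it is. Origin: centre of the underside; x along its length, z up.
Things that resemble listed ones, but are neither listed nor needed, are in the scene too. Several things have the shape of the long_brush; the one meant has the colours described above.

How it is judged:
At the end, for the whole second after the job is handed in: Each brush rests in its own recess: centre within 14 mm of the recess's centre, underside within 4 mm of its floor, level within 0.12 rad as at the start (welt brush on its side), length along the recess within 0.3 rad either way (round one: any). Tin and applicator not shifted by over 25 mm (horizontal distance between long_brush and long_bay below 0.014 m and z of long_brush in the frame of long_bay between 0.006 and 0.014 m and angle between each of long_brush, block_brush, round_brush, welt_brush's own z axis and vertical below 0.12 rad and linear speed of each of long_brush, block_brush, round_brush, welt_brush below 0.02 m/s and angle between the x axis of long_brush and the x axis of long_bay, either way round below 0.3 rad and horizontal distance between block_brush and short_bay below 0.014 m and z of block_brush in the frame of short_bay between 0.006 and 0.014 m and angle between the x axis of block_brush and the x axis of short_bay, either way round below 0.3 rad and horizontal distance between round_brush and round_bay below 0.014 m and z of round_brush in the frame of round_bay between 0.006 and 0.014 m and horizontal distance between welt_brush and slim_bay below 0.014 m and z of welt_brush in the frame of slim_bay between 0.006 and 0.014 m and angle between the x axis of welt_brush and the x axis of slim_bay, either way round below 0.3 rad); the robot touches nothing.
It fails at once if the polish tin is shifted by more than 25 mm (distance of polish_tin from where it was at the start of the episode above 0.025 m).
It fails at once if the applicator is shifted by more than 25 mm (distance of applicator from where it was at the start of the episode above 0.025 m).
It also fails if it takes over 122 s, if anything falls off the work surface, if the arm or the gripper's body presses on something with over 40 N, if the wrist force passes 120 N, or if a joint passes its speed limit or range.

ROBOT

A 6-joint arm with a two-finger parallel gripper is mounted at the origin on the work surface. World frame = base frame: x ahead of the robot, y to its left, z up, the work surface at z = 0. Lengths are in m, angles in rad, forces in N, time in s.
With the tool pointing down it reaches from about 0.3 to 0.775 m from the base axis. Payload 14.6 kg.
Tool frame: the origin (TCP) lies midway between the tips of the shut fingers; the grasp point (between the pads) lies 19 mm behind it (ctrl.pinch_z is the distance from the TCP to the grasp point, in m); z points along the fingers, y is the line along which they close (so a half turn about z gives the same grasp; the last joint's range is limited). The gripper opens to 94 mm and grips with 3 to 60 N. Pads are 16 mm wide; open, the fingers measure 119 mm over their backs; the gripper's body (75 mm by 177 mm) begins 78 mm behind the grasp point.
Start: joints at [1.226, 0.3, 1.521, -0, 1.321, -0.067], TCP at [0.151, 0.529, 0.183] pointing down, gripper open.
Joint ranges: [-3.03, 3.03], [-0.79, 2.21], [0.23, 2.52], [-1.04, 4.18], [0, 3.07], [-2.55, 2.55]. Speed limits (rad/s): [2.22, 2.22, 2.57, 3.14, 3.14, 3.14].

INTERFACE

Orientations are given as [roll, pitch, yaw] about the fixed x, y, z axes, in that order (R = Rz(yaw) Ry(pitch) Rx(roll)).
In Python, from station import ctrl gives the robot as it stands.
- The arm moves only by the tool jog_arm, never from a script. Its argument "motion" is a list of rows, each a list of 7 numbers: the shift along the tool's x, y, z in m, then the turn, a rotation vector about the tool's x, y, z in rad, then the opening, from -1 (shut) to 1 (fully open). In form: [[tx, ty, tz, rx, ry, rz, gripper], ...]. A call has 1 to 5 rows; each row shifts and turns the commanded pose from where the row before left it, along the tool's axes as they then stand; what a row does not reach is not made up. A row lasts 1/10 s, in which the tool goes at most 50 mm and 8.59 degrees, less where a joint would pass 70% of its speed; a pose out of reach is approached as far as the arm can. A call is refused whole if a number of a shift passes 0.05 or a number of a turn 0.15, either way. A call with a gripper value outside its range is refused whole. The fingers move at their own pace and stop on an object; "squeeze" is the grip in N (left out, the last holds). Time passes only in rows, so rows that do not move let the fingers close. It gives the time, the measured TCP pose, the force, the opening and the grip force at its end, in the units of the state.
- ctrl.get_obs(): the state, without advancing time (a new reading comes with each control period).
- ctrl.camera(name): name is "scene" or "top"; returns the picture (384x512x3 uint8, red, green, blue); there is no depth.
- ctrl.camera_model(name): a dict with "intrinsics" (3x3 intrinsics, pixels), "rvec" (rotation vector, rad) and "tvec" (3), from world to camera coordinates, as OpenCV has them. Camera axes: x right, y down, z forward; pixel columns grow to the right and rows downward; lengths in m; the calibration is good to about 2 mm. A picture is of the moment at which its call begins. camera_model takes no time and is no camera call.
- ctrl.hand_in(): hands the job in; it is judged then, once.
The state is a dict: "time_s": time; "qpos": joint angles; "joint_vel": joint speeds; "tau": joint torques, N m; "ee_pos": TCP position; "eef_rot": TCP orientation; "force": force on the tool from outside, world axes, zero at the start; "moment": the same for the moment, N m; "grip_width": finger opening in m; "grip_force": force on a finger pad.
Only numpy, scipy, OpenCV 4.12 (cv2) and the standard library are available. Lean on these libraries where they do the work, as an engineer would, in place of code of your own. Each camera call takes 0.05 s, during which the arm holds its last target. There are 200 camera calls.

## Working session

There is one attempt and no reset: what is moved stays moved. The work goes in short steps, Python scripts to look and compute and a tool call to move; the robot and the scene stay as the last step left them, time stands still between calls to the robot, and variables do not carry over. Pictures are saved under pics/ and viewed, at most 14 in all, crops included, and the job is handed in when it is done.

Besides the shell and the picture viewer there is one more tool, called after "Call:" as name(argument=value, ...), one argument or row to a line, values as JSON. jog_arm: Moves the arm, as the interface text tells. Its arguments: {"type":"object","properties":{"motion":{"type":"array"},"squeeze":{"type":"number"}},"required":["motion"]}

```bash
ls && mkdir -p pics && python3 - <<'E'
from station import ctrl
import cv2,numpy as np
o=ctrl.get_obs();print({k:np.round(v,3) for k,v in o.items()},ctrl.pinch_z)
for n in("top","scene"):
    im=ctrl.camera(n);cv2.imwrite(f"pics/{n}0.png",im[:,:,::-1])
    m=ctrl.camera_model(n);R=cv2.Rodrigues(np.array(m["rvec"]))[0];print(n,m["intrinsics"],"cam pos",-R.T@np.array(m["tvec"]),R.round(3))
E
```

```text
pics
{'time_s': np.float64(0.0), 'qpos': array([ 1.226,  0.3  ,  1.522,  0.   ,  1.321, -0.067]), 'joint_vel': array([-0.002,  0.001,  0.   ,  0.001,  0.001, -0.   ]), 'tau': array([-0.0000e+00, -5.3179e+01, -3.5277e+01,  7.1000e-02,  2.4000e-02,
       -0.0000e+00]), 'ee_pos': array([0.151, 0.529, 0.182]), 'eef_rot': array([-3.14 , -0.   ,  2.864]), 'force': array([-0.3  , -0.52 , -0.226]), 'moment': array([ 0.037,  0.033, -0.01 ]), 'grip_force': np.float64(0.0), 'grip_width': np.float64(0.094)} 0.0188
top [[366.90460847   0.         251.5155464 ]
 [  0.         366.90460847 190.35181446]
 [  0.           0.           1.        ]] cam pos [ 0.1503791  -0.11850185  1.36654055] [[-0.024 -1.     0.001]
 [-0.976  0.023 -0.214]
 [ 0.214 -0.006 -0.977]]
scene [[434.32017757   0.         260.00892723]
 [  0.         434.32017757 185.40092956]
 [  0.           0.           1.        ]] cam pos [ 1.17386597 -0.07863359  1.07379902] [[-0.023  1.    -0.017]
 [ 0.809  0.008 -0.588]
 [-0.588 -0.027 -0.809]]
```

View pics/top0.png

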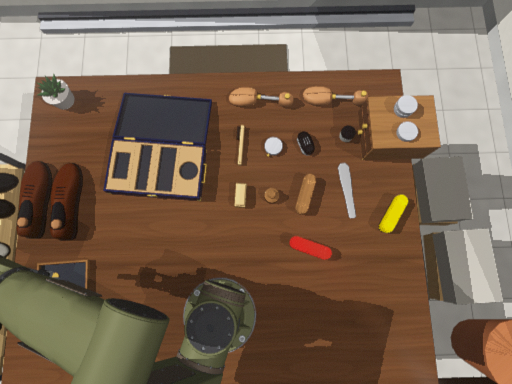

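View pics/scene0.png

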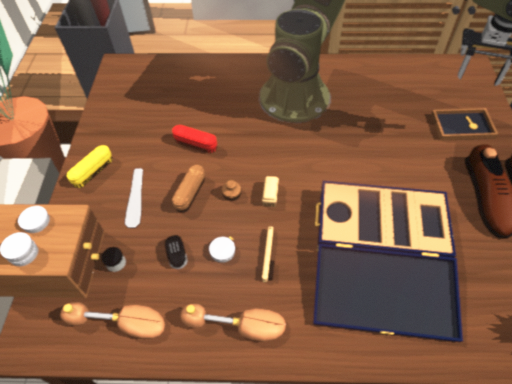

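The top view shows the box at about (157,148). Candidates for the long brush are brown (306,194), red (310,247) and yellow (394,214); by its description the brown one is meant. The block brush is at (240,195) and the round one at (272,195). The welt brush is at (241,145). Tin (273,146) and applicator (305,142) stay. I'll check this in a close crop.

```bash
python3 - <<'E'
import cv2
im=cv2.imread("pics/top0.png")[88:260,100:335]
cv2.imwrite("pics/topc.png",cv2.resize(im,None,fx=3.4,fy=3.4,interpolation=cv2.INTER_CUBIC))
im=cv2.imread("pics/scene0.png")[140:300,160:470]
cv2.imwrite("pics/scenec.png",cv2.resize(im,None,fx=2.5,fy=2.5,interpolation=cv2.INTER_CUBIC))
E
```

```text
(no output)
```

View pics/topc.png

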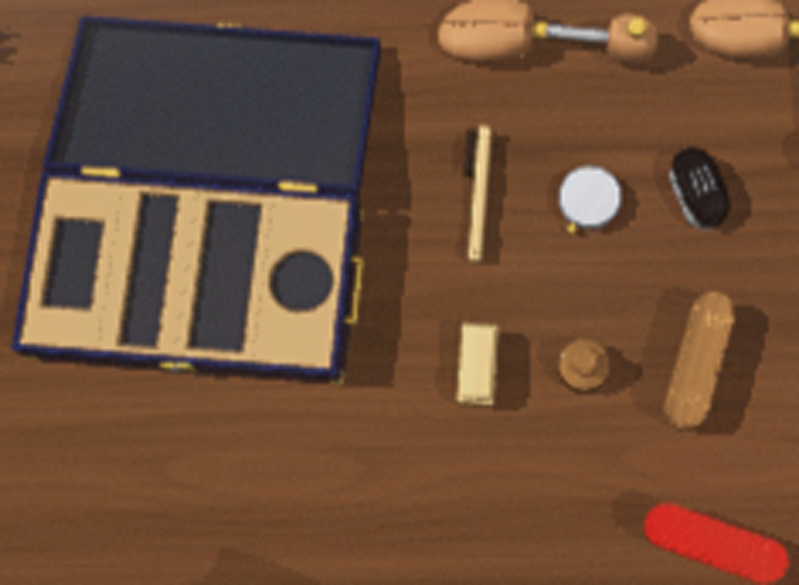

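View pics/scenec.png

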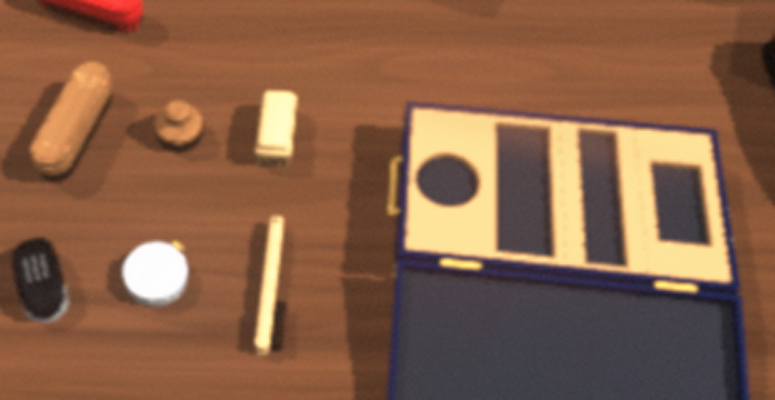

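The close crop confirms the brown brush (wooden back), the block, the round knob and the welt brush with bristles at its upper left. The bays run, left to right in the top view, short, slim, long, round. Next I fit model silhouettes in both views.

```bash
cat > vis.py <<'E'
import cv2,numpy as np
from station import ctrl
from scipy.optimize import minimize
def proj(n,P):
    m=ctrl.camera_model(n);return cv2.projectPoints(np.float64(P),np.array(m["rvec"]),np.array(m["tvec"]),np.array(m["intrinsics"]),None)[0][:,0]
def ray(n,u,v,z):
    m=ctrl.camera_model(n);R=cv2.Rodrigues(np.array(m["rvec"]))[0];c=-R.T@np.array(m["tvec"])
    d=R.T@np.linalg.inv(m["intrinsics"])@[u,v,1];return c+d*(z-c[2])/d[2]
def prism(lx,ly,z0,z1,cy=0):
    return [[sx*lx/2,sy*ly/2+cy,z] for sx in(-1,1) for sy in(-1,1) for z in(z0,z1)]
def disc(r,z):return [[r*np.cos(a),r*np.sin(a),z] for a in np.linspace(0,6.28,40)]
def stad(l,w,z0,z1):return [[x+s*(l-w)/2,y,z] for z in(z0,z1) for s in(-1,1) for x,y,_ in disc(w/2,0)]
M={"long":[stad(.155,.046,.022,.034),stad(.155,.042,.034,.046)],"block":[prism(.088,.040,.019,.031),prism(.088,.036,.031,.042)],
 "round":[disc(.028,.018)+disc(.028,.026),disc(.015,.037)+disc(.015,.05)],"welt":[prism(.16,.014,0,.022,-.007)],
 "box":[prism(.187,.335,.054,.054)]}
def rast(n,key,p,roi,S=6):
    x0,y0,x1,y1=roi;c,s=np.cos(p[2]),np.sin(p[2]);img=np.zeros(((y1-y0)*S,(x1-x0)*S),np.uint8)
    for part in M[key]:
        P=np.array(part)@np.array([[c,s,0],[-s,c,0],[0,0,1]])+[p[0],p[1],p[3] if len(p)>3 else 0]
        q=((proj(n,P)+.5-[x0,y0])*S)
        cv2.fillConvexPoly(img,cv2.convexHull(np.int32(q.round())),1)
    return cv2.resize(img.astype(np.float32),(x1-x0,y1-y0),interpolation=cv2.INTER_AREA)
def fit(key,ims,rois,p0,z=0,thr=None):
    ms={}
    for n,r in rois.items():
        g=ims[n][r[1]:r[3],r[0]:r[2],0]
        t=thr[n] if thr else cv2.threshold(g,0,255,cv2.THRESH_OTSU)[0]
        lab=cv2.connectedComponentsWithStats(np.uint8(g>t));k=1+np.argmax(lab[2][1:,4]);m=np.uint8(lab[1]==k)
        if key=="box":
            h=cv2.findContours(m,0,2)[0];m=cv2.fillConvexPoly(m*0,cv2.convexHull(np.vstack(h)),1)
        ms[n]=m
    f=lambda p:sum(np.abs(rast(n,key,[p[0],p[1],p[2],z],rois[n])-ms[n]).sum()/ms[n].sum() for n in ms)
    r=minimize(f,p0,method="Nelder-Mead",options=dict(initial_simplex=np.array(p0)+np.vstack([np.zeros(3),np.diag([.01,.01,.15])]),xatol=2e-4,fatol=1e-3))
    return r.x,r.fun,ms
E
cat > m0.py <<'E'
from vis import *
ims={n:cv2.imread(f"pics/{n}0.png")[:,:,::-1] for n in("top","scene")}
Q={"box":((157,165),(103,132,208,200),(316,178,458,258),.054),"block":((240,195),(228,178,254,212),(258,170,285,210),.04),
 "round":((272,195),(260,182,284,208),(216,174,246,206),.025),"long":((306,194),(292,170,320,218),(168,160,210,214),.046),"welt":((242,145),(233,122,250,168),(258,222,276,286),.02)}
tiles=[]
for k,(c,rt,rs,z) in Q.items():
    p=ray("top",*c,z);rois={"top":rt,"scene":rs}
    for mode in (rois,{"top":rt},{"scene":rs}):
        x,f,ms=fit(k,ims,mode,[p[0],p[1],0.]);print(k,list(mode),x.round(4),round(f,3))
        if len(mode)==2:
            for n,r in rois.items():
                t=ims[n][r[1]:r[3],r[0]:r[2],::-1].copy();t=cv2.resize(t,None,fx=4,fy=4,interpolation=cv2.INTER_CUBIC)
                for m,col in((rast(n,k,x,r)>.5,(0,255,0)),(ms[n]>0,(255,0,255))):
                    cv2.drawContours(t,cv2.findContours(cv2.resize(np.uint8(m),None,fx=4,fy=4,interpolation=0),0,2)[0],-1,col,1)
                tiles.append(t)
can=np.zeros((600,800,3),np.uint8);x=y=h=0
for t in sorted(tiles,key=lambda t:-t.shape[0]):
    if x+t.shape[1]>800:x=0;y+=h;h=0
    if y+t.shape[0]>600:t=t[:600-y]
    can[y:y+t.shape[0],x:x+t.shape[1]]=t[:, :800-x];x+=t.shape[1];h=max(h,t.shape[0])
cv2.imwrite("pics/fit0.png",can)
E
python3 m0.py
```

```text
box ['top', 'scene'] [ 0.5333  0.2319 -0.1055] 0.067
box ['top'] [ 0.5341  0.2319 -0.1058] 0.029
box ['scene'] [ 0.5325  0.2314 -0.1063] 0.035
block ['top', 'scene'] [ 0.4293 -0.0824 -0.078 ] 0.331
block ['top'] [ 0.4278 -0.0819 -0.0703] 0.193
block ['scene'] [ 0.4258 -0.0822 -0.0802] 0.133
round ['top', 'scene'] [ 0.4248 -0.198   0.0186] 1.009
round ['top'] [ 0.4277 -0.199  -0.0501] 0.43
round ['scene'] [ 0.4204 -0.1987  0.1296] 0.455
long ['top', 'scene'] [ 0.423  -0.3261 -0.311 ] 0.338
long ['top'] [ 0.4274 -0.3268 -0.3199] 0.084
long ['scene'] [ 0.4151 -0.3259 -0.3229] 0.176
welt ['top', 'scene'] [ 0.6295 -0.0818 -0.0978] 0.409
welt ['top'] [ 0.6358 -0.0823 -0.0871] 0.237
welt ['scene'] [ 0.6239 -0.0814 -0.0972] 0.132
```

View pics/fit0.png

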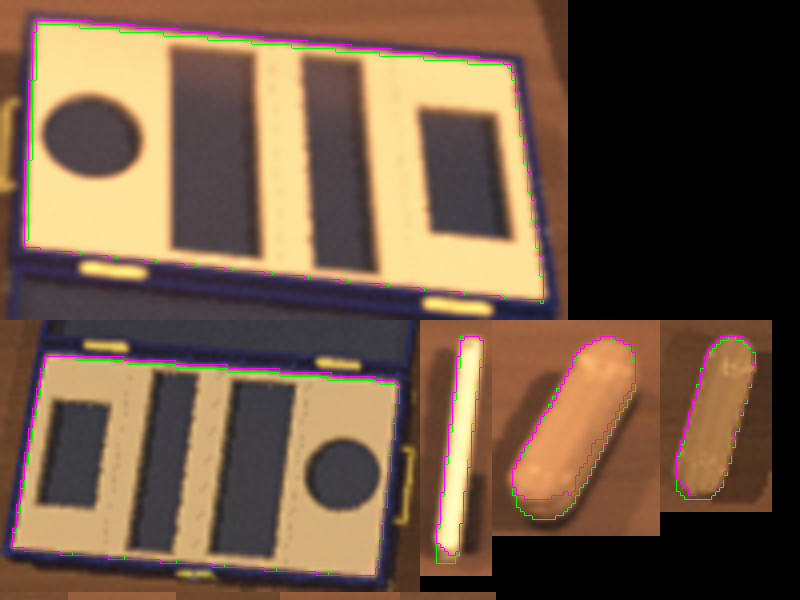

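```bash
sed -e 's/^ims=/M.update(long=[stad(.153,.043,.036,.046)],block=[prism(.088,.036,.042,.042)],round=[disc(.028,.026)+disc(.028,.022),disc(.015,.039)+disc(.015,.05)],welt=[prism(.16,.014,.022,.022,-.007)])\nims=/' -e '/^can=/,$d' m0.py > m1.py && cat >> m1.py <<'E'
can=np.zeros((600,800,3),np.uint8);x=0
for i,t in enumerate(tiles[2:]):
    t=t[:300];y=300*(i%2)
    can[y:y+t.shape[0],i//2*200:i//2*200+t.shape[1]]=t
cv2.imwrite("pics/fit1.png",can)
E
python3 m1.py|grep -v box
```

```text
block ['top', 'scene'] [ 0.4304 -0.0829 -0.0711] 0.317Traceback (most recent call last):
  File "m1.py", line 10, in <module>
    x,f,ms=fit(k,ims,mode,[p[0],p[1],0.]);print(k,list(mode),x.round(4),round(f,3))
           ~~~^^^^^^^^^^^^^^^^^^^^^^^^^^^
  File "vis.py", line 33, in fit
    r=minimize(f,p0,method="Nelder-Mead",options=dict(initial_simplex=np.array(p0)+np.vstack([np.zeros(3),np.diag([.01,.01,.15])]),xatol=2e-4,fatol=1e-3))
    res = _minimize_neldermead(fun, x0, args, callback, bounds=bounds,
                               **options)
    fxr = func(xr)
    fx = function(np.copy(x), *(wrapper_args + args))
  File "vis.py", line 32, in <lambda>
    f=lambda p:sum(np.abs(rast(n,key,[p[0],p[1],p[2],z],rois[n])-ms[n]).sum()/ms[n].sum() for n in ms)
               ~~~^^^^^^^^^^^^^^^^^^^^^^^^^^^^^^^^^^^^^^^^^^^^^^^^^^^^^^^^^^^^^^^^^^^^^^^^^^^^^^^^^^^^
  File "vis.py", line 32, in <genexpr>
    f=lambda p:sum(np.abs(rast(n,key,[p[0],p[1],p[2],z],rois[n])-ms[n]).sum()/ms[n].sum() for n in ms)
                          ~~~~^^^^^^^^^^^^^^^^^^^^^^^^^^^^^^^^^^
  File "vis.py", line 20, in rast
    q=((proj(n,P)+.5-[x0,y0])*S)
        ~~~~^^^^^
  File "vis.py", line 5, in proj
    m=ctrl.camera_model(n);return cv2.projectPoints(np.float64(P),np.array(m["rvec"]),np.array(m["tvec"]),np.array(m["intrinsics"]),None)[0][:,0]
ValueError: time passes only in moves, steps and waits
```

```bash
sed -i 's/^def proj/import functools\ncm=functools.lru_cache(None)(ctrl.camera_model)\ndef proj/; s/m=ctrl.camera_model(n)/m=cm(n)/' vis.py && python3 m1.py|grep -v box; python3 -c "
from station import ctrl;print(ctrl.get_obs()['time_s'])"
```

```text
block ['top', 'scene'] [ 0.4304 -0.0829 -0.0711] 0.317
block ['top'] [ 0.4273 -0.0831 -0.0852] 0.102
block ['scene'] [ 0.4347 -0.082  -0.0718] 0.138
round ['top', 'scene'] [ 0.4252 -0.1979  0.0146] 0.907
round ['top'] [ 0.4271 -0.1998  0.1479] 0.41
round ['scene'] [ 0.4223 -0.198  -0.0279] 0.388
long ['top', 'scene'] [ 0.4231 -0.3247 -0.3197] 0.183
long ['top'] [ 0.4267 -0.3252 -0.3134] 0.063
long ['scene'] [ 0.4201 -0.3245 -0.3337] 0.077
welt ['top', 'scene'] [ 0.6308 -0.0819 -0.0988] 0.325
welt ['top'] [ 0.631  -0.082  -0.0891] 0.167
welt ['scene'] [ 0.63   -0.0814 -0.0891] 0.148
0.1
```

View pics/fit1.png

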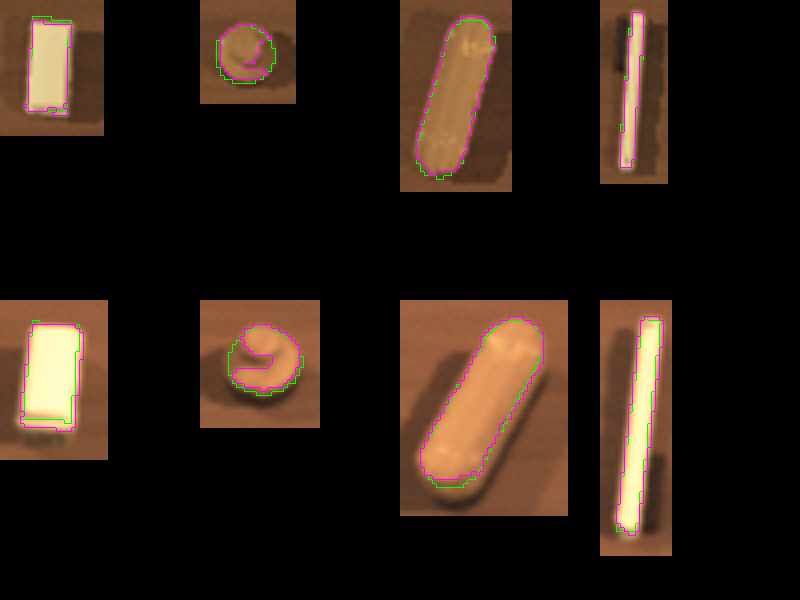

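The box centre is about (0.533, 0.232) with yaw −0.105. The brush silhouettes agree within 2–4 mm between the views, which is good enough to set out. Next, a small helper gives remaining tool-axis deltas.

```bash
cat > d.py <<'E'
# d.py x y z yaw : turn first (rz), then shift in the turned tool axes
import sys,numpy as np
from station import ctrl
from scipy.spatial.transform import Rotation as Ro
x,y,z,w=map(float,sys.argv[1:5]);o=ctrl.get_obs();p=np.array(o["ee_pos"]);R=Ro.from_euler("xyz",[np.pi,0,w])
cur=Ro.from_euler("xyz",o["eef_rot"])
print("t",round(o["time_s"],2),"tcp",p.round(4),"rot",np.round(o["eef_rot"],3),"w",round(o["grip_width"],4),"q6",round(o["qpos"][5],2))
print("turn",(cur.inv()*R).as_rotvec().round(3),"shift",R.inv().apply([x,y,z]-p).round(4))
E
python3 d.py .42 .25 .183 3.067
```

```text
t 0.1 tcp [0.1508 0.5287 0.1821] rot [-3.141 -0.     2.864] w 0.0943 q6 -0.07
turn [-0.001 -0.    -0.203] shift [-0.2893 -0.2578 -0.0009]
```

Call:
jog_arm(
  motion=[
    [0,0,0,0,0,-0.1,0.3],
    [0,0,0,0,0,-0.1,0.3],
    [-0.036,-0.032,0,0,0,0,0.3],
    [-0.036,-0.032,0,0,0,0,0.3],
    [-0.036,-0.032,0,0,0,0,0.3],
  ],
  squeeze=15,
)

```text
time_s: 0.6
ee_pos: [0.2517, 0.4234, 0.1822]
eef_rot: [-3.141, -0.0, 3.065]
force: [1.4, 0.2, 0.1]
grip_width: 0.0617
grip_force: 0.0
```

Call:
jog_arm(
  motion=[
    [-0.036,-0.032,0,0,0,0,0.3],
    [-0.036,-0.032,0,0,0,0,0.3],
    [-0.036,-0.032,0,0,0,0,0.3],
    [-0.036,-0.032,0,0,0,0,0.3],
    [-0.036,-0.032,0,0,0,0,0.3],
  ],
)

```text
time_s: 1.1
ee_pos: [0.419, 0.2495, 0.1825]
eef_rot: [-3.142, -0.0, 3.064]
force: [0.7, 0.5, -0.1]
grip_width: 0.061
grip_force: 0.0
```

```bash
python3 d.py .429 -.0825 .12 3.067
```

```text
t 1.1 tcp [0.419  0.2495 0.1825] rot [-3.142 -0.     3.064] w 0.061 q6 -1.03
turn [-0.    -0.    -0.003] shift [-0.0347 -0.3304  0.0625]
```

Call:
jog_arm(
  motion=[
    [-0.005,-0.047,0,0,0,0,0.3],
    [-0.005,-0.047,0,0,0,0,0.3],
    [-0.005,-0.047,0,0,0,0,0.3],
    [-0.005,-0.047,0,0,0,0,0.3],
    [-0.005,-0.047,0,0,0,0,0.3],
  ],
)

```text
time_s: 1.6
ee_pos: [0.4242, 0.0133, 0.1825]
eef_rot: [3.142, -0.0, 3.064]
force: [0.9, -1.0, 0.1]
grip_width: 0.0614
grip_force: 0.0
```

Call:
jog_arm(
  motion=[
    [-0.005,-0.047,0,0,0,0,0.3],
    [-0.005,-0.047,0,0,0,0,0.3],
    [0,0,0.03,0,0,0,0.3],
    [0,0,0.03,0,0,0,0.3],
    [0,0,0,0,0,0,0.3],
  ],
)

```text
time_s: 2.1
ee_pos: [0.4254, -0.0793, 0.1196]
eef_rot: [3.14, -0.006, 3.063]
force: [0.5, 1.3, 0.3]
grip_width: 0.0611
grip_force: 0.0
```

```bash
python3 d.py .429 -.0825 .014 3.067; python3 - <<'E'
from vis import *
ts=[]
for n in("top","scene"):
    im=ctrl.camera(n)[:,:,::-1].copy();u,v=proj(n,[[.43,-.082,.06]])[0].astype(int)
    ts.append(cv2.resize(im[v-60:v+60,u-60:u+60],(400,400),interpolation=cv2.INTER_CUBIC))
cv2.imwrite("pics/block_above.png",np.hstack(ts))
E
```

```text
t 2.1 tcp [ 0.4254 -0.0793  0.1196] rot [ 3.14  -0.006  3.063] w 0.0611 q6 -1.76
turn [ 0.001 -0.006 -0.004] shift [-0.0038 -0.0029  0.1056]
```

View pics/block_above.png

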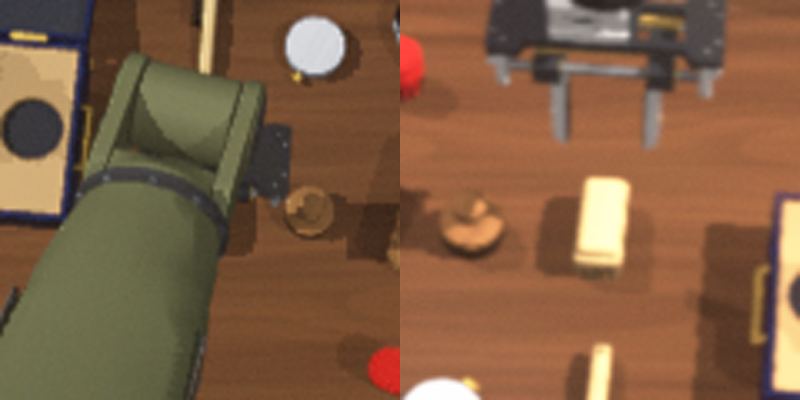

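The fingers sit centred over the block at scene-crop (605,120) and (603,225); descend and grip.

Call:
jog_arm(
  motion=[
    [-0.004,-0.003,0.03,0,0.006,0,0.3],
    [0,0,0.03,0,0,0,0.3],
    [0,0,0.03,0,0,0,0.3],
    [0,0,0.015,0,0,0,0.3],
    [0,0,0,0,0,0,0.3],
  ],
)

```text
time_s: 2.7
ee_pos: [0.4307, -0.0824, 0.0174]
eef_rot: [3.141, -0.007, 3.065]
force: [-0.6, 0.0, 0.7]
grip_width: 0.0611
grip_force: 0.0
```

Call:
jog_arm(
  motion=[
    [0,0,0,0,0,0,-1],
    [0,0,0,0,0,0,-1],
    [0,0,0,0,0,0,-1],
    [0,0,0,0,0,0,-1],
    [0,0,0,0,0,0,-1],
  ],
  squeeze=15,
)

```text
time_s: 3.2
ee_pos: [0.4312, -0.0829, 0.0183]
eef_rot: [-3.141, -0.005, 3.064]
force: [-0.4, -0.4, 6.8]
grip_width: 0.0349
grip_force: 15.0
```

Call:
jog_arm(
  motion=[
    [0,0,-0.03,0,0,0,-1],
    [0,0,-0.04,0,0,0,-1],
    [0,0,-0.04,0,0,0,-1],
    [0,0,-0.03,0,0,0,-1],
    [0,0,0,0,0,0,-1],
  ],
)

```text
time_s: 3.7
ee_pos: [0.4331, -0.0832, 0.1612]
eef_rot: [-3.14, 0.0, 3.064]
force: [-0.3, -0.1, -0.5]
grip_width: 0.0343
grip_force: 15.0
```

```bash
python3 d.py .5466 .3572 .154 3.036
```

```text
t 3.7 tcp [ 0.4331 -0.0832  0.1612] rot [-3.14   0.     3.064] w 0.0343 q6 -1.76
turn [-0.001  0.     0.028] shift [-0.0665  0.4499  0.0072]
```

Call:
jog_arm(
  motion=[
    [-0.006,0.045,0,0,0,0.028,-1],
    [-0.0067,0.045,0,0,0,0,-1],
    [-0.0067,0.045,0,0,0,0,-1],
    [-0.0067,0.045,0,0,0,0,-1],
    [-0.0067,0.045,0,0,0,0,-1],
  ],
)

```text
time_s: 4.2
ee_pos: [0.4863, 0.1396, 0.1562]
eef_rot: [-3.141, -0.007, 3.036]
force: [0.2, -0.2, -1.1]
grip_width: 0.0347
grip_force: 15.0
```

Call:
jog_arm(
  motion=[
    [-0.0067,0.045,0,0,0,0,-1],
    [-0.0067,0.045,0,0,0,0,-1],
    [-0.0067,0.045,0,0,0,0,-1],
    [-0.0067,0.045,0,0,0,0,-1],
    [-0.0067,0.045,0,0,0,0,-1],
  ],
)

```text
time_s: 4.7
ee_pos: [0.5435, 0.3597, 0.1555]
eef_rot: [-3.14, -0.008, 3.036]
force: [2.1, 0.1, -0.9]
grip_width: 0.0348
grip_force: 15.0
```

Call:
jog_arm(
  motion=[
    [0,0,0.03,0,0,0,-1],
    [0,0,0.03,0,0,0,-1],
    [0,0,0,0,0,0,-1],
  ],
)

```text
time_s: 5.0
ee_pos: [0.541, 0.3569, 0.0914]
eef_rot: [-3.136, -0.013, 3.036]
force: [0.7, -0.4, -1.2]
grip_width: 0.0345
grip_force: 15.0
```

```bash
python3 d.py .5466 .3572 .062 3.036; python3 - <<'E'
from vis import *
ts=[]
for n in("scene",):
    im=ctrl.camera(n)[:,:,::-1].copy();u,v=proj(n,[[.55,.357,.08]])[0].astype(int)
    ts.append(cv2.resize(im[v-60:v+60,u-60:u+60],(500,500),interpolation=cv2.INTER_CUBIC))
cv2.imwrite("pics/block_held.png",np.hstack(ts))
E
```

```text
t 5.0 tcp [0.541  0.3569 0.0914] rot [-3.136 -0.013  3.036] w 0.0345 q6 -0.94
turn [-0.006 -0.013  0.   ] shift [-0.0055  0.0009  0.0294]
```

View pics/block_held.png

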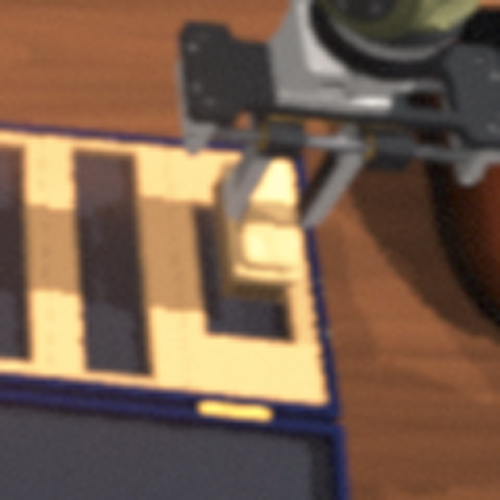

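Call:
jog_arm(
  motion=[
    [-0.006,0.001,0.015,0,0,0,-1],
    [0,0,0.01,-0.006,-0.01,0,-1],
    [0,0,0,0,0,0,-1],
  ],
)

```text
time_s: 5.35
ee_pos: [0.5494, 0.358, 0.0713]
eef_rot: [3.136, 0.003, 3.035]
force: [1.0, 0.1, -1.1]
grip_width: 0.0345
grip_force: 15.0
```

```bash
python3 d.py .5466 .3572 .062 3.036
```

```text
t 5.35 tcp [0.5494 0.358  0.0713] rot [3.136e+00 3.000e-03 3.035e+00] w 0.0345 q6 -0.94
turn [ 0.005  0.003 -0.001] shift [ 0.0027 -0.001   0.0093]
```

Call:
jog_arm(
  motion=[
    [0.002,-0.001,0.004,0,0,0,-1],
    [0,0,0.003,0,0,0,-1],
    [0,0,0,0,0,0,-1],
  ],
)

```text
time_s: 5.65
ee_pos: [0.5473, 0.3576, 0.0651]
eef_rot: [3.136, 0.004, 3.036]
force: [0.6, 0.3, -1.5]
grip_width: 0.0346
grip_force: 15.0
```

```bash
python3 d.py .5466 .3572 .062 3.036
```

```text
t 5.65 tcp [0.5473 0.3576 0.0651] rot [3.136 0.004 3.036] w 0.0346 q6 -0.94
turn [ 0.006  0.004 -0.   ] shift [ 0.0006 -0.0005  0.0031]
```

Call:
jog_arm(
  motion=[
    [0,0,0.0015,0.005,0,0,-1],
    [0,0,0,0,0,0,-1],
  ],
)

```text
time_s: 5.85
ee_pos: [0.5473, 0.3578, 0.0636]
eef_rot: [3.141, 0.004, 3.036]
force: [0.3, -0.3, -1.1]
grip_width: 0.0345
grip_force: 15.0
```

Call:
jog_arm(
  motion=[
    [0,0,0,0,0,0,0.1],
    [0,0,0,0,0,0,0.1],
    [0,0,-0.02,0,0,0,0.1],
    [0,0,-0.03,0,0,0,0.3],
    [0,0,-0.04,0,0,0,0.5],
  ],
)

```text
time_s: 6.35
ee_pos: [0.5462, 0.3573, 0.1533]
eef_rot: [-3.141, 0.002, 3.036]
force: [0.4, 0.6, -0.4]
grip_width: 0.0644
grip_force: 0.0
```

```bash
python3 d.py .423 -.325 .14 2.822
```

```text
t 6.35 tcp [0.5462 0.3573 0.1533] rot [-3.141e+00  2.000e-03  3.036e+00] w 0.0644 q6 -0.94
turn [-0.001  0.002  0.214] shift [-0.0973 -0.6864  0.0133]
```

Call:
jog_arm(
  motion=[
    [0,0,0,0,0,0.107,0.5],
    [0,0,0,0,0,0.107,0.5],
    [-0.0065,-0.0458,0,0,0,0,0.5],
    [-0.0065,-0.0458,0,0,0,0,0.5],
    [-0.0065,-0.0458,0,0,0,0,0.5],
  ],
)

```text
time_s: 6.85
ee_pos: [0.5216, 0.2197, 0.1534]
eef_rot: [3.14, 0.004, 2.822]
force: [1.0, -0.2, -0.5]
grip_width: 0.0701
grip_force: 0.0
```

Call:
jog_arm(
  motion=[
    [-0.0065,-0.0458,0,0,0,0,0.5],
    [-0.0065,-0.0458,0,0,0,0,0.5],
    [-0.0065,-0.0458,0,0,0,0,0.5],
    [-0.0065,-0.0458,0,0,0,0,0.5],
    [-0.0065,-0.0458,0,0,0,0,0.5],
  ],
)

```text
time_s: 7.35
ee_pos: [0.4805, -0.0082, 0.1536]
eef_rot: [3.14, 0.005, 2.822]
force: [1.1, -0.2, 0.3]
grip_width: 0.0709
grip_force: 0.0
```

Call:
jog_arm(
  motion=[
    [-0.0065,-0.0458,0,0,0,0,0.5],
    [-0.0065,-0.0458,0,0,0,0,0.5],
    [-0.0065,-0.0458,0,0,0,0,0.5],
    [-0.0065,-0.0458,0,0,0,0,0.5],
    [-0.0065,-0.0458,0,0,0,0,0.5],
  ],
)

```text
time_s: 7.85
ee_pos: [0.4393, -0.236, 0.1534]
eef_rot: [3.14, 0.005, 2.822]
force: [-0.3, 0.5, -0.2]
grip_width: 0.0704
grip_force: 0.0
```

Call:
jog_arm(
  motion=[
    [-0.0065,-0.0458,0,0,0,0,0.5],
    [-0.0065,-0.0458,0,0,0,0,0.5],
    [0,0,0,0,0,0,0.5],
  ],
)

```text
time_s: 8.15
ee_pos: [0.4221, -0.3294, 0.1527]
eef_rot: [3.141, 0.004, 2.817]
force: [-0.1, -0.1, 0.1]
grip_width: 0.0704
grip_force: 0.0
```

```bash
python3 d.py .423 -.325 .018 2.822;python3 - <<'E'
from vis import *
ts=[]
for n,q in(("scene",[.55,.357,.08]),("scene",[.423,-.325,.06])):
    im=ctrl.camera(n)[:,:,::-1].copy();u,v=proj(n,[q])[0].astype(int);im=cv2.copyMakeBorder(im,80,80,80,80,0)
    ts.append(cv2.resize(im[v+20:v+140,u+20:u+140],(400,400),interpolation=cv2.INTER_CUBIC))
cv2.imwrite("pics/long_above.png",np.hstack(ts))
E
```

```text
t 8.15 tcp [ 0.4221 -0.3294  0.1527] rot [3.141 0.004 2.817] w 0.0704 q6 -1.98
turn [ 0.001  0.004 -0.005] shift [0.0005 0.0044 0.1347]
```

View pics/long_above.png

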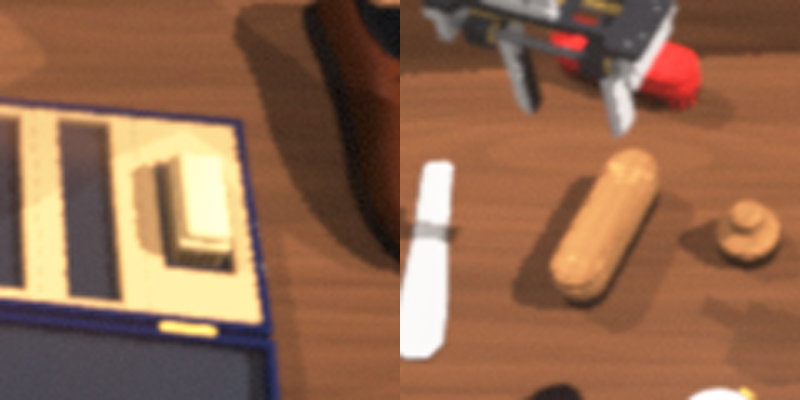

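The block lies in its recess (left crop, 200,210), and the fingers are over the long brush (right crop, 605,225).

Call:
jog_arm(
  motion=[
    [0,0.004,0.04,0,0,-0.005,0.5],
    [0,0,0.04,0,0,0,0.5],
    [0,0,0.04,0,0,0,0.5],
    [0,0,0.017,0,0,0,0.5],
    [0,0,0,0,0,0,0.5],
  ],
)

```text
time_s: 8.75
ee_pos: [0.4247, -0.3192, 0.0138]
eef_rot: [3.138, 0.0, 2.828]
force: [-0.0, -0.2, 0.7]
grip_width: 0.0704
grip_force: 0.0
```

Call:
jog_arm(
  motion=[
    [0,0,0,0,0,0,-1],
    [0,0,0,0,0,0,-1],
    [0,0,0,0,0,0,-1],
    [0,0,0,0,0,0,-1],
    [0,0,0,0,0,0,-1],
  ],
  squeeze=20,
)

```text
time_s: 9.25
ee_pos: [0.4258, -0.3218, 0.0168]
eef_rot: [3.141, 0.005, 2.827]
force: [-0.7, 0.9, 7.2]
grip_width: 0.0436
grip_force: 20.0
```

Call:
jog_arm(
  motion=[
    [0,0,-0.03,0,0,0,-1],
    [0,0,-0.04,0,0,0,-1],
    [0,0,-0.04,0,0,0,-1],
    [0,0,-0.03,0,0,0,-1],
    [0,0,0,0,0,0,-1],
  ],
)

```text
time_s: 9.75
ee_pos: [0.4259, -0.3225, 0.1601]
eef_rot: [-3.141, 0.01, 2.827]
force: [1.1, 0.2, -1.0]
grip_width: 0.0439
grip_force: 20.0
```

```bash
python3 d.py .5289 .1901 .154 3.036
```

```text
t 9.75 tcp [ 0.4259 -0.3225  0.1601] rot [-3.141  0.01   2.827] w 0.0439 q6 -1.98
turn [-0.002  0.01  -0.209] shift [-0.0484  0.5206  0.0061]
```

Call:
jog_arm(
  motion=[
    [0,0,0,0,0,-0.104,-1],
    [0,0,0,0,0,-0.105,-1],
    [-0.004,0.0434,0,0,0,0,-1],
    [-0.004,0.0434,0,0,0,0,-1],
    [-0.004,0.0434,0,0,0,0,-1],
  ],
)

```text
time_s: 10.25
ee_pos: [0.4499, -0.1916, 0.1548]
eef_rot: [3.14, 0.003, 3.035]
force: [0.3, 0.7, -1.4]
grip_width: 0.0438
grip_force: 20.0
```

Call:
jog_arm(
  motion=[
    [-0.004,0.0434,0,0,0,0,-1],
    [-0.004,0.0434,0,0,0,0,-1],
    [-0.004,0.0434,0,0,0,0,-1],
    [-0.004,0.0434,0,0,0,0,-1],
    [-0.004,0.0434,0,0,0,0,-1],
  ],
)

```text
time_s: 10.75
ee_pos: [0.4928, 0.0223, 0.1553]
eef_rot: [3.141, 0.003, 3.036]
force: [1.2, -0.8, -1.3]
grip_width: 0.0436
grip_force: 20.0
```

Call:
jog_arm(
  motion=[
    [-0.004,0.0434,0,0,0,0,-1],
    [-0.004,0.0434,0,0,0,0,-1],
    [-0.004,0.0434,0,0,0,0,-1],
    [-0.004,0.0434,0,0,0,0,-1],
    [0,0,0,0,0,0,-1],
  ],
)

```text
time_s: 11.25
ee_pos: [0.527, 0.1954, 0.1549]
eef_rot: [3.141, 0.002, 3.04]
force: [0.3, -0.1, -1.3]
grip_width: 0.0437
grip_force: 20.0
```

```bash
python3 d.py .5289 .1901 .0618 3.036
```

```text
t 11.25 tcp [0.527  0.1954 0.1549] rot [3.141e+00 2.000e-03 3.040e+00] w 0.0437 q6 -1.18
turn [0.001 0.002 0.004] shift [-0.0024 -0.005   0.0931]
```

Call:
jog_arm(
  motion=[
    [-0.003,-0.004,0.03,0,0,0.003,-1],
    [0,0,0.03,0,0,0,-1],
    [0,0,0.022,0,0,0,-1],
    [0,0,0,0,0,0,-1],
    [0,0,0,0,0,0,-1],
  ],
)

```text
time_s: 11.75
ee_pos: [0.5303, 0.1868, 0.0745]
eef_rot: [3.141, 0.003, 3.032]
force: [-0.2, 0.0, -0.4]
grip_width: 0.0437
grip_force: 20.0
```

```bash
python3 d.py .5289 .1901 .0618 3.036
```

```text
t 11.75 tcp [0.5303 0.1868 0.0745] rot [3.141e+00 3.000e-03 3.032e+00] w 0.0437 q6 -1.19
turn [ 0.001  0.003 -0.004] shift [0.0017 0.0031 0.0127]
```

Call:
jog_arm(
  motion=[
    [0.001,0.003,0.007,0,0,-0.003,-1],
    [0,0,0.004,0,0,0,-1],
    [0,0,0,0,0,0,-1],
  ],
)

```text
time_s: 12.05
ee_pos: [0.5295, 0.1903, 0.0632]
eef_rot: [3.141, 0.004, 3.036]
force: [-0.5, -0.2, -1.3]
grip_width: 0.044
grip_force: 20.0
```

```bash
python3 d.py .5289 .1901 .0618 3.036
```

```text
t 12.05 tcp [0.5295 0.1903 0.0632] rot [3.141 0.004 3.036] w 0.044 q6 -1.18
turn [0.001 0.004 0.   ] shift [ 0.0006 -0.0003  0.0014]
```

Call:
jog_arm(
  motion=[
    [0,0,0,0,0,0,0.3],
    [0,0,0,0,0,0,0.3],
    [0,0,-0.02,0,0,0,0.3],
    [0,0,-0.03,0,0,0,0.3],
    [0,0,-0.04,0,0,0,0.2],
  ],
)

```text
time_s: 12.55
ee_pos: [0.5286, 0.19, 0.1536]
eef_rot: [-3.142, 0.002, 3.036]
force: [0.3, -0.5, 0.3]
grip_width: 0.0573
grip_force: 0.0
```

```bash
python3 d.py .425 -.1985 .14 3.036
```

```text
t 12.55 tcp [0.5286 0.19   0.1536] rot [-3.142e+00  2.000e-03  3.036e+00] w 0.0573 q6 -1.18
turn [-0.     0.002 -0.   ] shift [ 0.0621 -0.3973  0.0136]
```

Call:
jog_arm(
  motion=[
    [0.0069,-0.0441,0,0,0,0,0.2],
    [0.0069,-0.0441,0,0,0,0,0.2],
    [0.0069,-0.0441,0,0,0,0,0.2],
    [0.0069,-0.0441,0,0,0,0,0.2],
    [0.0069,-0.0441,0,0,0,0,0.2],
  ],
)

```text
time_s: 13.05
ee_pos: [0.4711, -0.0269, 0.1536]
eef_rot: [3.141, 0.005, 3.036]
force: [1.1, -0.2, -0.5]
grip_width: 0.0565
grip_force: 0.0
```

Call:
jog_arm(
  motion=[
    [0.0069,-0.0441,0,0,0,0,0.2],
    [0.0069,-0.0441,0,0,0,0,0.2],
    [0.0069,-0.0441,0,0,0,0,0.2],
    [0.0069,-0.0441,0,0,0,0,0.2],
    [0,0,0.05,0,0,0,0.2],
  ],
)

```text
time_s: 13.55
ee_pos: [0.4277, -0.2035, 0.1072]
eef_rot: [-3.137, 0.014, 3.031]
force: [1.8, -0.2, -2.0]
grip_width: 0.0563
grip_force: 0.0
```

Call:
jog_arm(
  motion=[
    [0,0,0.02,0,0,0,0.2],
    [0,0,0,0,0,0,0.2],
    [0,0,0,0,0,0,0.2],
  ],
)

```text
time_s: 13.85
ee_pos: [0.4264, -0.198, 0.0838]
eef_rot: [3.141, 0.005, 3.036]
force: [0.1, 0.8, 0.6]
grip_width: 0.0563
grip_force: 0.0
```

```bash
python3 d.py .425 -.1985 .03 3.036;python3 - <<'E'
from vis import *
ts=[]
for n,q in(("scene",[.535,.27,.05]),("scene",[.425,-.198,.05])):
    im=ctrl.camera(n)[:,:,::-1].copy();u,v=proj(n,[q])[0].astype(int);im=cv2.copyMakeBorder(im,80,80,80,80,0)
    cv2.imwrite(f"pics/s_{len(ts)}.png",im)
    ts.append(cv2.resize(im[v+20:v+140,u+20:u+140],(400,400),interpolation=cv2.INTER_CUBIC))
cv2.imwrite("pics/round_above.png",np.hstack(ts))
E
```

```text
t 13.85 tcp [ 0.4264 -0.198   0.0838] rot [3.141 0.005 3.036] w 0.0563 q6 -1.98
turn [ 0.001  0.005 -0.   ] shift [ 0.0014 -0.0007  0.0538]
```

View pics/round_above.png

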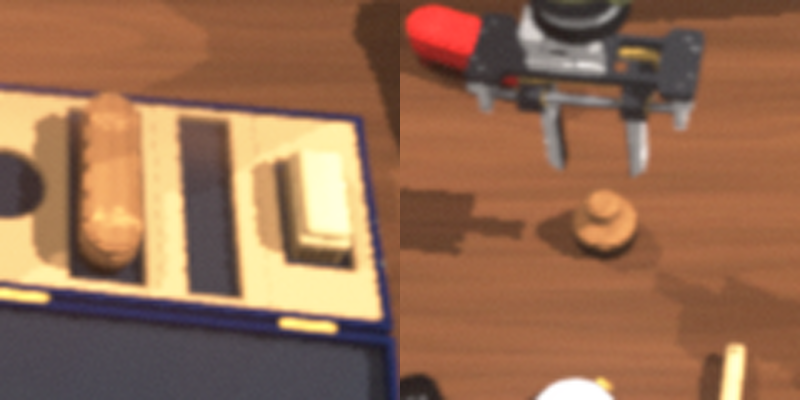

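Block and long brush lie in their bays (left crop 320,205 and 110,180), and the fingers straddle the knob (right crop 603,203).

Call:
jog_arm(
  motion=[
    [0,0,0.03,0,0,0,0.2],
    [0,0,0.023,0,0.004,0,0.2],
    [0,0,0,0,0,0,0.2],
    [0,0,0,0,0,0,0.2],
  ],
)

```text
time_s: 14.35
ee_pos: [0.4268, -0.198, 0.0311]
eef_rot: [3.141, 0.001, 3.036]
force: [-0.3, 0.2, 0.2]
grip_width: 0.0562
grip_force: 0.0
```

Call:
jog_arm(
  motion=[
    [0,0,0,0,0,0,-1],
    [0,0,0,0,0,0,-1],
    [0,0,0,0,0,0,-1],
    [0,0,0,0,0,0,-1],
    [0,0,0,0,0,0,-1],
  ],
  squeeze=20,
)

```text
time_s: 14.85
ee_pos: [0.4265, -0.1982, 0.0303]
eef_rot: [3.142, 0.001, 3.036]
force: [-1.0, -5.5, 10.1]
grip_width: 0.0195
grip_force: 10.1
```

Call:
jog_arm(
  motion=[
    [0,0,-0.03,0,0,0,-1],
    [0,0,-0.04,0,0,0,-1],
    [0,0,-0.04,0,0,0,-1],
    [0,0,-0.02,0,0,0,-1],
    [0,0,0,0,0,0,-1],
  ],
)

```text
time_s: 15.35
ee_pos: [0.4272, -0.1985, 0.1625]
eef_rot: [-3.14, 0.005, 3.036]
force: [0.5, 0.2, -1.4]
grip_width: 0.0006
grip_force: 0.0
```

```bash
python3 d.py .52 .1066 .16 3.036
```

```text
t 15.35 tcp [ 0.4272 -0.1985  0.1625] rot [-3.14   0.005  3.036] w 0.0006 q6 -1.98
turn [-0.001  0.005 -0.   ] shift [-0.0601  0.3132  0.0025]
```

The grip slipped off the knob, so I look again.

```bash
python3 - <<'E'
from vis import *
ts=[]
for n,q in(("top",[.425,-.198,.03]),("scene",[.425,-.198,.03])):
    im=ctrl.camera(n)[:,:,::-1].copy();cv2.imwrite(f"pics/{n}_r.png",im);u,v=proj(n,[q])[0].round().astype(int);print(n,u,v)
    ts.append(cv2.resize(im[v-40:v+40,u-40:u+40],(400,400),interpolation=cv2.INTER_CUBIC))
cv2.imwrite("pics/round_slip.png",np.hstack(ts))
E
```

```text
top 271 195
scene 231 188
```

View pics/round_slip.png

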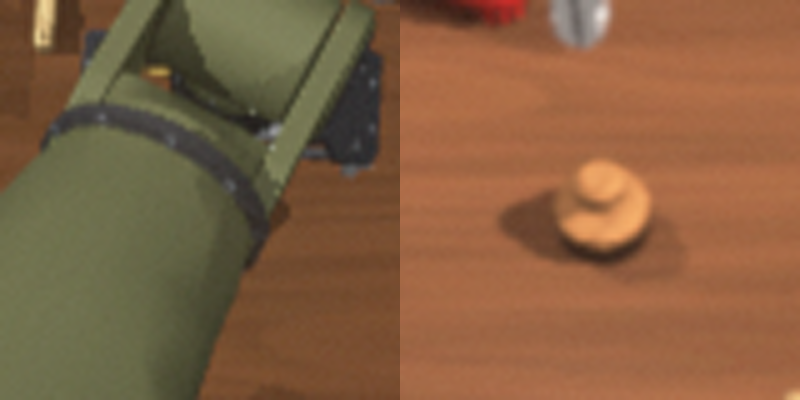

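```bash
python3 - <<'E'
from vis import *
f=lambda u,v,a,b:(u-40+(a+.5)/5-.5,v-40+(b+.5)/5-.5)
print(ray("scene",*f(231,188,201.5,182),.0435))
for z in(.026,): print(ray("scene",*f(231,188,202,212),z))
for q in([.425,-.198,.0435],[.425,-.198,.022],[.453,-.198,.022],[.397,-.198,.022]): print(q,(proj("scene",[q])[0]-[231,188]+40+.5)*5)
E
python3 d.py .425 -.1985 .03 3.036
```

```text
[ 0.42109074 -0.19881695  0.0435    ]
[ 0.43032899 -0.19919246  0.026     ]
[0.425, -0.198, 0.0435] [202.97437266 187.87836462]
[0.425, -0.198, 0.022] [205.52643994 209.11694295]
[0.453, -0.198, 0.022] [202.62014771 247.87151165]
[0.397, -0.198, 0.022] [208.35974914 171.33558187]
t 15.45 tcp [ 0.426  -0.1978  0.1592] rot [ 3.141 -0.     3.036] w 0.0002 q6 -1.98
turn [ 0.001 -0.    -0.   ] shift [ 0.0009 -0.0008  0.1292]
```

The brush stayed upright at about (0.424, −0.1985). The grip was probably too high, because the finger tips seem to sit higher when open. I'll pre-close to about 38 mm and lower until the tips feel the disc.

Call:
jog_arm(
  motion=[
    [0.001,0,0.03,0,0,0,0.1],
    [0,0,0.03,0,0,0,0.1],
    [0,0,0.03,0,0,0,-0.1],
    [0,0,0.035,0,0,0,-0.15],
    [0,0,0,0,0,0,-0.18],
  ],
)

```text
time_s: 15.95
ee_pos: [0.4225, -0.1963, 0.0305]
eef_rot: [3.138, -0.008, 3.036]
force: [-0.7, 0.1, -0.1]
grip_width: 0.0366
grip_force: 0.0
```

Call:
jog_arm(
  motion=[
    [0,0,0.003,0,0,0,-0.18],
    [0,0,0,0,0,0,-0.18],
  ],
)

```text
time_s: 16.15
ee_pos: [0.4254, -0.1979, 0.0325]
eef_rot: [3.141, 0.0, 3.036]
force: [-0.4, 0.1, 0.3]
grip_width: 0.0386
grip_force: 0.0
```

Call:
jog_arm(
  motion=[
    [0,0,0.003,0,0,0,-0.18],
    [0,0,0,0,0,0,-0.18],
  ],
)

```text
time_s: 16.35
ee_pos: [0.4254, -0.1978, 0.0293]
eef_rot: [3.141, 0.001, 3.036]
force: [0.2, -0.1, -0.9]
grip_width: 0.0383
grip_force: 0.0
```

Call:
jog_arm(
  motion=[
    [0,0,0.003,0,0,0,-0.18],
    [0,0,0,0,0,0,-0.18],
  ],
)

```text
time_s: 16.55
ee_pos: [0.4251, -0.1977, 0.0257]
eef_rot: [3.141, -0.0, 3.036]
force: [-0.6, 0.5, 0.5]
grip_width: 0.0385
grip_force: 0.0
```

Call:
jog_arm(
  motion=[
    [0,0,0.002,0,0,0,-0.18],
    [0,0,0,0,0,0,-0.18],
  ],
)

```text
time_s: 16.75
ee_pos: [0.4251, -0.1977, 0.0236]
eef_rot: [3.141, -0.0, 3.036]
force: [1.1, 0.2, -0.1]
grip_width: 0.0386
grip_force: 0.0
```

Call:
jog_arm(
  motion=[
    [0,0,0.002,0,0,0,-0.18],
    [0,0,0,0,0,0,-0.18],
  ],
)

```text
time_s: 16.95
ee_pos: [0.4251, -0.1977, 0.0216]
eef_rot: [3.141, -0.0, 3.036]
force: [-0.9, -0.0, 0.4]
grip_width: 0.0389
grip_force: 0.0
```

Call:
jog_arm(
  motion=[
    [0,0,0.002,0,0,0,-0.18],
    [0,0,0,0,0,0,-0.18],
  ],
)

```text
time_s: 17.15
ee_pos: [0.425, -0.1977, 0.0196]
eef_rot: [3.141, -0.0, 3.036]
force: [-0.2, 0.0, -0.2]
grip_width: 0.0384
grip_force: 0.0
```

Call:
jog_arm(
  motion=[
    [0,0,0,0,0,0,-0.3],
    [0,0,0,0,0,0,-0.4],
    [0,0,0,0,0,0,-0.5],
    [0,0,0,0,0,0,-1],
    [0,0,0,0,0,0,-1],
  ],
  squeeze=15,
)

```text
time_s: 17.65
ee_pos: [0.4252, -0.1978, 0.0199]
eef_rot: [3.141, 0.0, 3.036]
force: [-0.9, -0.8, 1.4]
grip_width: 0.0292
grip_force: 15.0
```

Width is 29 mm with a firm 15 N grip: the knob is held. Lift and carry.

Call:
jog_arm(
  motion=[
    [0,0,-0.03,0,0,0,-1],
    [0,0,-0.04,0,0,0,-1],
    [0,0,-0.04,0,0,0,-1],
    [0,0,-0.03,0,0,0,-1],
    [0,0,0,0,0,0,-1],
  ],
)

```text
time_s: 18.15
ee_pos: [0.4266, -0.1985, 0.1635]
eef_rot: [-3.14, 0.006, 3.036]
force: [-0.1, -1.3, -1.8]
grip_width: 0.0292
grip_force: 15.0
```

```bash
python3 d.py .52 .1066 .16 3.036
```

```text
t 18.15 tcp [ 0.4266 -0.1985  0.1635] rot [-3.14   0.006  3.036] w 0.0292 q6 -1.98
turn [-0.002  0.006 -0.   ] shift [-0.0608  0.3133  0.0035]
```

Call:
jog_arm(
  motion=[
    [-0.0087,0.0448,0,0,0,0,-1],
    [-0.0087,0.0448,0,0,0,0,-1],
    [-0.0087,0.0448,0,0,0,0,-1],
    [-0.0087,0.0448,0,0,0,0,-1],
    [-0.0087,0.0448,0,0,0,0,-1],
  ],
)

```text
time_s: 18.65
ee_pos: [0.4918, 0.0222, 0.1588]
eef_rot: [3.141, -0.002, 3.036]
force: [1.7, -1.1, -1.2]
grip_width: 0.029
grip_force: 15.0
```

Call:
jog_arm(
  motion=[
    [-0.0087,0.0448,0,0,0,0,-1],
    [-0.0087,0.0448,0,0,0,0,-1],
    [0,0,0.04,0,0,0,-1],
    [0,0,0.03,0,0,0,-1],
    [0,0,0,0,0,0,-1],
  ],
)

```text
time_s: 19.15
ee_pos: [0.516, 0.1076, 0.0854]
eef_rot: [-3.14, -0.008, 3.036]
force: [-0.3, -0.5, -2.5]
grip_width: 0.0292
grip_force: 15.0
```

Call:
jog_arm(
  motion=[
    [0,0,0,0,0,0,-1],
    [0,0,0,0,0,0,-1],
  ],
)

```text
time_s: 19.35
ee_pos: [0.5196, 0.1075, 0.0915]
eef_rot: [3.14, 0.002, 3.035]
force: [-0.0, 0.3, -1.6]
grip_width: 0.0291
grip_force: 15.0
```

```bash
python3 d.py .52 .1066 .064 3.036; python3 - <<'E'
from vis import *
im=ctrl.camera("scene")[:,:,::-1].copy();u,v=proj("scene",[[.54,.15,.06]])[0].round().astype(int)
cv2.imwrite("pics/round_held.png",cv2.resize(im[v-60:v+60,u-60:u+60],(480,480),interpolation=cv2.INTER_CUBIC))
E
```

```text
t 19.35 tcp [0.5196 0.1075 0.0915] rot [3.140e+00 2.000e-03 3.035e+00] w 0.0291 q6 -1.33
turn [ 0.001  0.002 -0.001] shift [-0.0005 -0.0008  0.0275]
```

View pics/round_held.png

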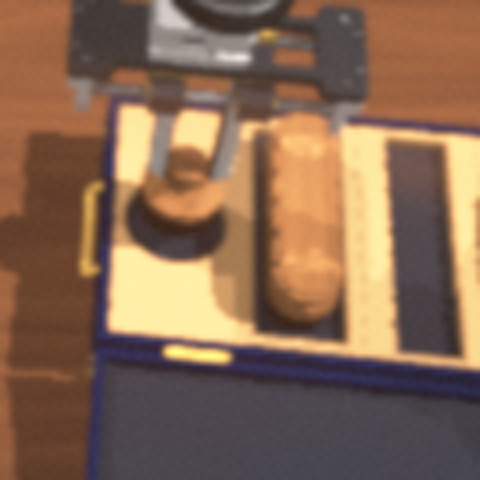

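The round brush hangs level over its recess (185,190); lower it gently.

Call:
jog_arm(
  motion=[
    [0,-0.001,0.01,0,0,0,-1],
    [0,0,0.008,0,0,0,-1],
    [0,0,0.004,0,0,0,-1],
    [0,0,0.004,0,0,0,-1],
    [0,0,0,0,0,0,-1],
  ],
)

```text
time_s: 19.9
ee_pos: [0.5187, 0.1065, 0.0638]
eef_rot: [3.141, -0.0, 3.036]
force: [0.0, -0.3, -1.6]
grip_width: 0.0291
grip_force: 15.0
```

Call:
jog_arm(
  motion=[
    [0,0,0,0,0,0,-1],
  ],
)

```text
time_s: 20.0
ee_pos: [0.5188, 0.1067, 0.064]
eef_rot: [3.141, -0.0, 3.036]
force: [-0.7, 0.5, -1.5]
grip_width: 0.0292
grip_force: 15.0
```

Call:
jog_arm(
  motion=[
    [0,0,0,0,0,0,0.1],
    [0,0,0,0,0,0,0.1],
    [0,0,-0.02,0,0,0,0.1],
    [0,0,-0.03,0,0,0,0.1],
    [0,0,-0.04,0,0,0,-0.1],
  ],
)

```text
time_s: 20.5
ee_pos: [0.518, 0.1065, 0.1541]
eef_rot: [3.141, -0.002, 3.036]
force: [-0.7, -0.1, 0.3]
grip_width: 0.0471
grip_force: 0.0
```

```bash
python3 d.py .6348 -.0894 .1 3.05
```

```text
t 20.5 tcp [0.518  0.1065 0.1541] rot [ 3.141e+00 -2.000e-03  3.036e+00] w 0.0471 q6 -1.33
turn [ 0.    -0.002 -0.014] shift [-0.1343 -0.1844  0.0541]
```

Call:
jog_arm(
  motion=[
    [-0.0269,-0.0369,0,0,0,-0.014,-0.3],
    [-0.0269,-0.0369,0,0,0,0,-0.3],
    [-0.0269,-0.0369,0,0,0,0,-0.3],
    [-0.0269,-0.0369,0,0,0,0,-0.3],
    [-0.0269,-0.0369,0,0,0,0,-0.3],
  ],
)

```text
time_s: 21.0
ee_pos: [0.6359, -0.0915, 0.1541]
eef_rot: [3.141, 0.0, 3.05]
force: [-0.3, 1.1, 0.0]
grip_width: 0.0331
grip_force: 0.0
```

Call:
jog_arm(
  motion=[
    [0,0,0.03,0,0,0,-0.3],
    [0,0,0.03,0,0,0,-0.3],
    [0,0,0.02,0,0,0,-0.3],
    [0,0,0,0,0,0,-0.3],
    [0,0,0,0,0,0,-0.3],
  ],
)

```text
time_s: 21.5
ee_pos: [0.6355, -0.0897, 0.0747]
eef_rot: [3.141, 0.001, 3.05]
force: [0.3, -0.2, 1.1]
grip_width: 0.0332
grip_force: 0.0
```

```bash
python3 d.py .6348 -.0894 .01 3.05; python3 - <<'E'
from vis import *
ts=[]
for n,q in(("scene",[.535,.2,.05]),("scene",[.6348,-.0894,.022])):
    im=ctrl.camera(n)[:,:,::-1].copy();u,v=proj(n,[q])[0].round().astype(int);cv2.imwrite(f"pics/sw{len(ts)}.png",im)
    ts.append(cv2.resize(im[v-60:v+60,u-60:u+60],(400,400),interpolation=cv2.INTER_CUBIC))
cv2.imwrite("pics/welt_above.png",np.hstack(ts))
E
```

```text
t 21.5 tcp [ 0.6355 -0.0897  0.0747] rot [3.141e+00 1.000e-03 3.050e+00] w 0.0332 q6 -1.68
turn [ 0.001  0.001 -0.   ] shift [0.0007 0.0003 0.0647]
```

View pics/welt_above.png

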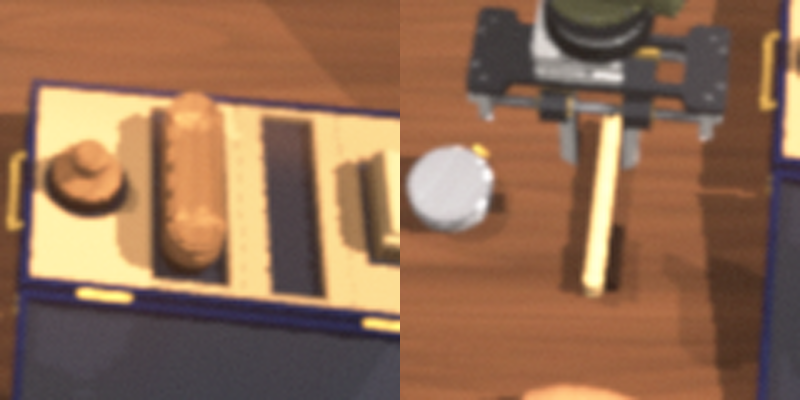

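Block, long and round brushes are in; the fingers straddle the welt bar (right crop 605,130), with the tin well clear at (450,188). Descend.

Call:
jog_arm(
  motion=[
    [0,0,0.03,0,0,0,-0.3],
    [0,0,0.02,0,0,0,-0.3],
    [0,0,0.01,0,0,0,-0.3],
    [0,0,0.007,0,0,0,-0.3],
    [0,0,0,0,0,0,-0.3],
  ],
)

```text
time_s: 22.1
ee_pos: [0.6354, -0.0897, 0.0072]
eef_rot: [3.141, 0.0, 3.05]
force: [-0.4, 0.3, 1.2]
grip_width: 0.0329
grip_force: 0.0
```

Call:
jog_arm(
  motion=[
    [0,0,0,0,0,0,-0.3],
    [0,0,0,0,0,0,-0.5],
    [0,0,0,0,0,0,-0.65],
    [0,0,0,0,0,0,-1],
    [0,0,0,0,0,0,-1],
  ],
  squeeze=12,
)

```text
time_s: 22.6
ee_pos: [0.6353, -0.0897, 0.0071]
eef_rot: [3.141, 0.0, 3.05]
force: [-0.1, -0.6, -0.5]
grip_width: 0.0044
grip_force: 0.0
```

The fingers closed without holding anything, so I look before moving.

```bash
python3 - <<'E'
from vis import *
ts=[]
for n in("scene","top"):
    im=ctrl.camera(n)[:,:,::-1].copy();u,v=proj(n,[[.6348,-.0894,.022]])[0].round().astype(int);print(u,v)
    ts.append(cv2.resize(im[v-40:v+40,u-40:u+40],(400,400),interpolation=cv2.INTER_CUBIC))
cv2.imwrite("pics/welt_slip.png",np.hstack(ts));print({k:np.round(x,3) for k,x in ctrl.get_obs().items() if k[0] in "gef"})
E
```

```text
267 253
241 143
{'ee_pos': array([ 0.635, -0.09 ,  0.007]), 'eef_rot': array([3.141, 0.   , 3.05 ]), 'force': array([-0.534, -0.375, -0.593]), 'grip_force': np.float64(0.0), 'grip_width': np.float64(0.001)}
```

View pics/welt_slip.png

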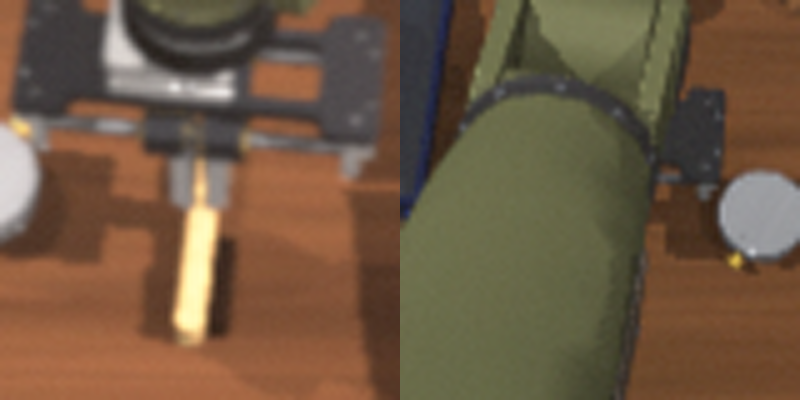

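The fingers shut above the bar, with tips seen at scene row ~254, which is z ≈ 25 mm. The real tips are therefore about 18 mm above the reported TCP, which also explains the knob slip. I open, then lower by 13 mm while watching the force.

Call:
jog_arm(
  motion=[
    [0,0,0,0,0,0,-0.3],
    [0,0,0,0,0,0,-0.3],
    [0,0,0,0,0,0,-0.3],
    [0,0,0,0,0,0,-0.3],
  ],
)

```text
time_s: 23.1
ee_pos: [0.6352, -0.0897, 0.0069]
eef_rot: [3.141, -0.0, 3.05]
force: [-0.4, 0.4, -0.5]
grip_width: 0.0291
grip_force: 0.0
```

Call:
jog_arm(
  motion=[
    [0,0,0.004,0,0,0,-0.3],
    [0,0,0.003,0,0,0,-0.3],
    [0,0,0,0,0,0,-0.3],
  ],
)

```text
time_s: 23.4
ee_pos: [0.6348, -0.0896, -0.0008]
eef_rot: [3.141, -0.001, 3.05]
force: [0.3, 1.1, 0.4]
grip_width: 0.0329
grip_force: 0.0
```

Call:
jog_arm(
  motion=[
    [0,0,0.003,0,0,0,-0.3],
    [0,0,0.003,0,0,0,-0.3],
    [0,0,0,0,0,0,-0.3],
  ],
)

```text
time_s: 23.7
ee_pos: [0.6349, -0.0896, -0.0066]
eef_rot: [3.141, -0.001, 3.05]
force: [-1.0, -0.1, -0.0]
grip_width: 0.0326
grip_force: 0.0
```

No contact, as expected; close.

Call:
jog_arm(
  motion=[
    [0,0,0,0,0,0,-0.5],
    [0,0,0,0,0,0,-0.6],
    [0,0,0,0,0,0,-0.7],
    [0,0,0,0,0,0,-1],
    [0,0,0,0,0,0,-1],
  ],
  squeeze=12,
)

```text
time_s: 24.2
ee_pos: [0.6353, -0.0897, -0.006]
eef_rot: [3.141, 0.0, 3.05]
force: [-0.7, -1.1, -0.1]
grip_width: 0.0135
grip_force: 12.0
```

Call:
jog_arm(
  motion=[
    [0,0,-0.03,0,0,0,-1],
    [0,0,-0.04,0,0,0,-1],
    [0,0,-0.04,0,0,0,-1],
    [0,0,-0.03,0,0,0,-1],
    [0,0,0,0,0,0,-1],
  ],
)

```text
time_s: 24.7
ee_pos: [0.637, -0.0901, 0.1388]
eef_rot: [3.142, 0.007, 3.05]
force: [-0.2, -0.1, -0.5]
grip_width: 0.0134
grip_force: 12.0
```

```bash
python3 d.py .5419 .2662 .13 3.036
```

```text
t 24.7 tcp [ 0.637  -0.0901  0.1388] rot [3.142 0.007 3.05 ] w 0.0134 q6 -1.68
turn [0.    0.007 0.014] shift [0.1321 0.3443 0.0088]
```

Call:
jog_arm(
  motion=[
    [0,0,0,0,0,0.014,-1],
    [0.0165,0.043,0,0,0,0,-1],
    [0.0165,0.043,0,0,0,0,-1],
    [0.0165,0.043,0,0,0,0,-1],
    [0.0165,0.043,0,0,0,0,-1],
  ],
)

```text
time_s: 25.2
ee_pos: [0.5863, 0.0897, 0.1322]
eef_rot: [3.141, -0.003, 3.035]
force: [1.0, 1.0, -1.2]
grip_width: 0.014
grip_force: 12.0
```

Call:
jog_arm(
  motion=[
    [0.0165,0.043,0,0,0,0,-1],
    [0.0165,0.043,0,0,0,0,-1],
    [0.0165,0.043,0,0,0,0,-1],
    [0.0165,0.043,0,0,0,0,-1],
    [0,0,0,0,0,0,-1],
  ],
)

```text
time_s: 25.7
ee_pos: [0.5378, 0.2705, 0.1323]
eef_rot: [3.141, -0.003, 3.04]
force: [0.1, 0.1, -0.2]
grip_width: 0.0139
grip_force: 12.0
```

Call:
jog_arm(
  motion=[
    [0,0,0.025,0,0,0,-1],
    [0,0,0.025,0,0,0,-1],
    [0,0,0.015,0,0,0,-1],
    [0,0,0,0,0,0,-1],
    [0,0,0,0,0,0,-1],
  ],
)

```text
time_s: 26.2
ee_pos: [0.5405, 0.266, 0.0694]
eef_rot: [3.141, -0.0, 3.035]
force: [0.3, 0.7, -0.8]
grip_width: 0.0138
grip_force: 12.0
```

```bash
python3 d.py .5419 .2662 .038 3.036;python3 - <<'E'
from vis import *
im=ctrl.camera("scene")[:,:,::-1].copy();u,v=proj("scene",[[.54,.23,.06]])[0].round().astype(int)
cv2.imwrite("pics/welt_held.png",cv2.resize(im[v-60:v+60,u-60:u+60],(480,480),interpolation=cv2.INTER_CUBIC))
E
```

```text
t 26.2 tcp [0.5405 0.266  0.0694] rot [ 3.141 -0.     3.035] w 0.0138 q6 -1.07
turn [ 0.001 -0.    -0.001] shift [-0.0014  0.0003  0.0314]
```

View pics/welt_held.png

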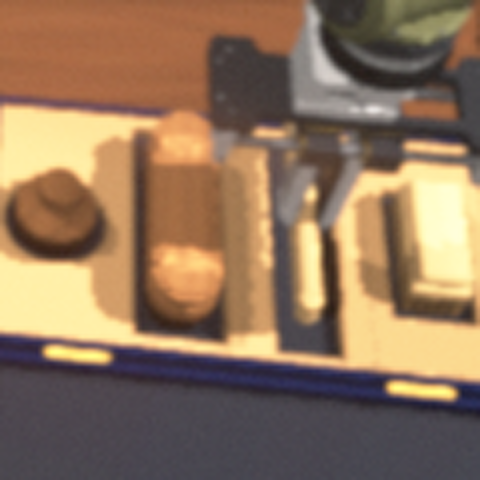

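The welt brush hangs level above its recess (310,255). (That was one picture over the limit of 14; I check by numbers from here on.) Lower gently.

Call:
jog_arm(
  motion=[
    [-0.001,0,0.01,0,0,0,-1],
    [0,0,0.008,0,0,0,-1],
    [0,0,0.005,0,0,0,-1],
    [0,0,0,0,0,0,-1],
  ],
)

```text
time_s: 26.65
ee_pos: [0.5408, 0.266, 0.0452]
eef_rot: [3.141, -0.001, 3.036]
force: [-0.3, -0.2, -0.3]
grip_width: 0.014
grip_force: 12.0
```

Call:
jog_arm(
  motion=[
    [0,0,0.003,0,0,0,-1],
    [0,0,0.003,0,0,0,-1],
    [0,0,0,0,0,0,-1],
    [0,0,0,0,0,0,-1],
  ],
)

```text
time_s: 27.05
ee_pos: [0.5413, 0.2662, 0.0403]
eef_rot: [3.141, 0.0, 3.036]
force: [0.5, 0.7, 0.1]
grip_width: 0.0136
grip_force: 12.0
```

Call:
jog_arm(
  motion=[
    [0,0,0.002,0,0,0,-1],
    [0,0,0,0,0,0,-1],
    [0,0,0,0,0,0,-1],
  ],
)

```text
time_s: 27.35
ee_pos: [0.5413, 0.2662, 0.0383]
eef_rot: [3.141, 0.0, 3.036]
force: [0.1, 0.4, -0.3]
grip_width: 0.0138
grip_force: 12.0
```

Release with a small opening, rise, then withdraw to clear the top camera's view.

Call:
jog_arm(
  motion=[
    [0,0,0,0,0,0,-0.55],
    [0,0,0,0,0,0,-0.5],
    [0,0,-0.02,0,0,0,-0.5],
    [0,0,-0.04,0,0,0,-0.5],
    [0,0,-0.05,0,0,0,-0.5],
  ],
)

```text
time_s: 27.85
ee_pos: [0.5404, 0.2657, 0.1481]
eef_rot: [-3.141, -0.003, 3.036]
force: [0.7, -1.0, -0.5]
grip_width: 0.0235
grip_force: 0.0
```

Call:
jog_arm(
  motion=[
    [0.025,0.035,-0.02,0,0,0,-0.5],
    [0.035,0.035,0,0,0,0,-0.5],
    [0.035,0.035,0,0,0,0,-0.5],
    [0.035,0.035,0,0,0,0,-0.5],
    [0.035,0.035,0,0,0,0,-0.5],
  ],
)

```text
time_s: 28.35
ee_pos: [0.3942, 0.4589, 0.1686]
eef_rot: [3.14, 0.0, 3.036]
force: [0.3, -0.2, -0.0]
grip_width: 0.0236
grip_force: 0.0
```

Call:
jog_arm(
  motion=[
    [0.035,0.035,0,0,0,0,-0.5],
    [0.035,0.035,0,0,0,0,-0.5],
    [0.035,0.035,0,0,0,0,-0.5],
    [0,0,0,0,0,0,-0.5],
    [0,0,0,0,0,0,-0.5],
  ],
)

```text
time_s: 28.85
ee_pos: [0.3017, 0.5734, 0.1681]
eef_rot: [3.141, -0.0, 3.038]
force: [0.3, -0.7, -0.8]
grip_width: 0.0233
grip_force: 0.0
```

```bash
cat > chk.py <<'E'
from vis import *
M.update(long=[stad(.153,.043,.036,.046)],block=[prism(.088,.036,.042,.042)],round=[disc(.028,.026)+disc(.028,.022),disc(.015,.039)+disc(.015,.05)],welt=[prism(.16,.014,.022,.022,-.007)])
ims={n:ctrl.camera(n) for n in("top","scene")}
for n in ims:cv2.imwrite(f"pics/{n}_end.png",ims[n][:,:,::-1])
B=np.array([.5333,.2319]);w=-.1055;Rb=np.array([[np.cos(w),-np.sin(w)],[np.sin(w),np.cos(w)]])
for k,oy in(("block",.126),("welt",.042),("long",-.042),("round",-.126)):
    c=B+Rb@[0,oy];best=None
    for n in ims:
        R=[];u=proj(n,[[*(c+Rb@[sx*.1,sy*.042]),.054+.03] for sx in(-1,1) for sy in(-1,1)]+[[*(c+Rb@[sx*.1,sy*.042]),.054] for sx in(-1,1) for sy in(-1,1)])
        x0,y0=u.min(0).astype(int);x1,y1=u.max(0).astype(int)+1
        # gradient-contrast score: edge strength along the projected outline
        g=cv2.GaussianBlur(cv2.cvtColor(ims[n],cv2.COLOR_RGB2GRAY),(0,0),.7).astype(np.float32)
        G=np.hypot(cv2.Sobel(g,5,1,0),cv2.Sobel(g,5,0,1))
        def sc(p):
            s=0;cc,ss=np.cos(p[2]),np.sin(p[2])
            for part in M[k]:
                P=np.array(part)@np.array([[cc,ss,0],[-ss,cc,0],[0,0,1]])+[p[0],p[1],.044]
                h=cv2.convexHull(np.float32(proj(n,P)))[:,0];h=np.vstack([h,h[:1]])
                q=np.vstack([np.linspace(a,b,max(2,int(4*np.hypot(*(b-a))))) for a,b in zip(h[:-1],h[1:])])
                s+=cv2.remap(G,np.float32(q[:,:1]),np.float32(q[:,1:]),1).mean()
            return -s
        gx=[(sc([*(c+Rb@[a,b]),w+d]),a,b,d) for a in np.arange(-.02,.0201,.002) for b in np.arange(-.014,.0141,.002) for d in(-.12,-.06,0,.06,.12)]
        gx.sort();print(k,n,np.round(gx[0],3),np.round(gx[1],3))
o=ims
for nm,c,z,r in(("tin",(.64,-.2),.023,16),):
    pass
for n in("top","scene"):
    a=cv2.imread(f"pics/{n}0.png",0).astype(int);b=cv2.imread(f"pics/{n}_end.png",0).astype(int)
    boxs={"top":{"tin":(260,133,290,160),"app":(294,128,320,158)},"scene":{"tin":(205,232,240,268),"app":(160,230,192,272)}}[n]
    for k,(x0,y0,x1,y1) in boxs.items():print(n,k,"meandiff",np.abs(a-b)[y0:y1,x0:x1].mean().round(2))
E
python3 chk.py
```

```text
block top [-2.01937e+02 -1.40000e-02  1.00000e-02  0.00000e+00] [-2.01122e+02 -8.00000e-03  1.00000e-02  0.00000e+00]
block scene [-1.98151e+02  8.00000e-03  1.20000e-02  0.00000e+00] [-1.95181e+02  6.00000e-03  1.20000e-02  0.00000e+00]
welt top [-3.56399e+02 -2.00000e-03 -2.00000e-03  0.00000e+00] [-3.5524e+02 -0.0000e+00 -2.0000e-03  0.0000e+00]
welt scene [-3.63322e+02 -6.00000e-03  0.00000e+00  0.00000e+00] [-3.62283e+02 -4.00000e-03  0.00000e+00  0.00000e+00]
long top [-1.56588e+02  8.00000e-03  0.00000e+00  0.00000e+00] [-1.55649e+02  1.00000e-02  0.00000e+00  0.00000e+00]
long scene [-1.60128e+02  2.00000e-02  2.00000e-03  0.00000e+00] [-1.53902e+02  2.00000e-02  2.00000e-03  6.00000e-02]
round top [-2.48202e+02 -1.20000e-02  2.00000e-03 -6.00000e-02] [-2.47996e+02 -1.20000e-02  2.00000e-03 -1.20000e-01]
round scene [-3.27465e+02  8.00000e-03 -1.40000e-02  0.00000e+00] [-3.2664e+02  8.0000e-03 -1.4000e-02 -1.2000e-01]
top tin meandiff 1.18
top app meandiff 1.61
scene tin meandiff 2.81
scene app meandiff 3.06
```

```bash
cat > chk2.py <<'E'
from vis import *
M.update(long=[stad(.153,.043,.036,.046)],block=[prism(.088,.036,.042,.042)],round=[disc(.028,.026)+disc(.028,.022),disc(.015,.039)+disc(.015,.05)],welt=[prism(.16,.014,.022,.022,-.007)])
B=np.array([.5333,.2319]);w=-.1055;Rb=np.array([[np.cos(w),-np.sin(w)],[np.sin(w),np.cos(w)]])
for n in("top","scene"):
    im=cv2.imread(f"pics/{n}_end.png");S=cv2.cvtColor(im,cv2.COLOR_BGR2HSV)[:,:,1]
    for k,oy,hx in(("block",.126,.055),("welt",.042,.09),("long",-.042,.09),("round",-.126,.04)):
        c=B+Rb@[0,oy];ch=im[:,:,0] if k in("block","welt") else np.where(im[:,:,2]>90,S,0).astype(np.uint8)
        u=proj(n,[[*(c+Rb@[sx*hx,sy*.036]),z] for sx in(-1,1) for sy in(-1,1) for z in(.054,.09)])
        x0,y0=u.min(0).astype(int);x1,y1=u.max(0).astype(int)+1
        g=np.repeat(ch[:,:,None],3,2);
        x,f,ms=fit(k,{n:g},{n:(x0,y0,x1,y1)},[*c,w],z=.044)
        print(n,k,"off(mm)",(Rb.T@(x[:2]-c)*1e3).round(1),"dyaw",round(x[2]-w,3),"res",round(f,2),"area ratio",round(ms[n].sum()/rast(n,k,[*x,.044],(x0,y0,x1,y1)).sum(),2))
E
python3 chk2.py
```

```text
top block off(mm) [5.5 6.4] dyaw 0.004 res 0.52 area ratio 1.91
top welt off(mm) [-15.1 -32.4] dyaw 0.041 res 0.76 area ratio 4.06
top long off(mm) [6.6 2.4] dyaw -0.028 res 0.6 area ratio 2.5
top round off(mm) [ 2.  -0.6] dyaw 0.243 res 0.69 area ratio 2.95
scene block off(mm) [-3.1  4.6] dyaw 0.025 res 0.55 area ratio 2.22
scene welt off(mm) [-4.4 -0.9] dyaw -0.005 res 0.81 area ratio 4.63
scene long off(mm) [1.2 1.8] dyaw 0.261 res 0.58 area ratio 2.35
scene round off(mm) [-3.2 -0.6] dyaw 0.133 res 0.68 area ratio 3.16
```

```bash
cat > p.py <<'E'
exec(open("chk2.py").read().split("for n in")[0])
top={"block":.04,"welt":.022,"long":.044,"round":.05}
for n in("top","scene"):
    im=cv2.imread(f"pics/{n}_end.png")
    for k,oy,hx in(("block",.126,.055),("welt",.042,.09),("long",-.042,.09),("round",-.126,.04)):
        c=B+Rb@[0,oy];q=c+Rb@([0,-.007] if k=="welt" else [0,0])
        u=proj(n,[[*(c+Rb@[sx*hx,sy*.036]),z] for sx in(-1,1) for sy in(-1,1) for z in(.054,.09)])
        x0,y0=u.min(0).astype(int);x1,y1=u.max(0).astype(int)+1
        s=tuple(int(v) for v in proj(n,[[*q,.044+top[k]]])[0].round())
        def prof(ax):
            t=np.linspace(-.034,.034,35) if ax else np.linspace(-.1,.1,41)
            P=[[*(q+Rb@([0,v] if ax else [v,0])),.044+top[k]] for v in t];w_=proj(n,P).astype(np.float32)
            ch=cv2.remap(im[:,:,0].astype(np.float32),w_[:,:1],w_[:,1:],1)[:,0];return ch.astype(int)
        print(n,k,"seed",im[s[1],s[0]],"\n y",*prof(1),"\n x",*prof(0))
E
python3 p.py
```

```text
top block seed [145 202 228] 
 y 36 35 36 48 60 70 76 78 90 110 127 144 145 145 144 144 145 146 148 150 151 151 152 150 147 127 112 108 107 111 105 90 83 80 75 
 x 89 117 122 122 122 120 121 121 109 69 56 93 111 144 146 145 145 147 147 145 146 145 146 147 146 146 148 139 91 112 121 120 119 119 119 120 116 90 74 48 61
top welt seed [143 199 230] 
 y 114 119 121 121 121 103 85 63 48 46 48 58 70 86 108 136 141 143 140 130 94 67 58 51 46 44 44 49 57 78 102 112 120 121 122 
 x 86 95 91 68 106 115 121 143 144 148 143 142 142 142 142 143 144 145 145 149 143 142 143 143 143 144 147 145 146 146 144 145 147 144 144 136 87 90 91 79 56
top long seed [ 70 119 167] 
 y 40 32 34 41 44 48 61 70 70 70 71 72 74 74 73 71 70 70 70 70 71 72 69 66 65 65 69 75 92 104 106 105 104 106 109 
 x 92 112 79 67 59 48 66 69 71 70 72 78 82 73 72 70 69 69 71 70 70 71 71 70 70 70 73 72 78 76 77 76 73 70 70 73 111 84 65 45 72
top round seed [ 66 116 162] 
 y 42 42 45 47 47 46 45 42 38 44 53 59 65 68 70 69 68 67 67 67 67 68 70 71 71 69 65 58 49 51 55 61 67 74 78 
 x 100 122 121 121 122 122 121 122 121 120 122 100 60 46 
[... 613 characters left out ...]
179 178 178 180 183 186 186 185 186 188 187 185 187 188 193 190 189 188 189 189 191 191 193 195 190 191 166 101 90 79 124 109
scene long seed [ 94 154 229] 
 y 55 46 42 46 51 57 64 74 84 91 95 97 98 99 99 98 95 94 94 95 95 94 92 90 88 87 86 83 89 102 118 133 134 133 131 
 x 65 65 62 63 74 91 93 92 97 113 113 108 101 94 94 92 95 97 95 95 94 96 94 95 97 96 98 105 112 116 111 99 96 92 84 71 66 56 39 44 72
scene round seed [ 92 149 222] 
 y 148 138 125 113 98 85 76 69 64 64 67 72 78 84 90 90 90 90 88 89 91 94 97 95 95 96 101 101 100 99 99 99 99 99 100 
 x 64 66 64 66 66 74 82 105 144 148 149 151 153 154 155 156 149 109 92 92 90 86 79 61 61 81 89 89 80 42 29 58 121 159 159 159 158 159 159 158 159
```

The colour profiles, sampled at the expected rest heights in both views, put all four brushes within about 5 mm of their recess centres. Tin and applicator show no change. I hand the job in.

```bash
python3 -c "
from station import ctrl
print(ctrl.hand_in())"
```

```text
the job is handed in; nothing more can be done
None
```

All four brushes measured flat in their own recesses, within about 5 mm of centre, with the tin and applicator unmoved; I handed the job in at about 29 s (no verdict was returned) and viewed 15 pictures, one over the limit of 14.

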